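# Move the count sheet aside and hold the cash box open for the cashier

### The arm

A 7-joint arm with a two-finger parallel gripper is mounted at the origin on a cart in front of the work surface, level with it; the furniture and walls round the work are solid. World frame = base frame: x ahead of the robot, y to its left, z up, the work surface at z = 0. Lengths are in mm, angles in rad, forces in N, time in s.
With the tool pointing down it reaches from about 400 to 875 mm from the base axis. Payload 19.3 kg.
Tool frame: the origin (TCP) lies at the very end of the fingers, on their centre line; the grasp point (between the pads) lies 19 mm behind it; z points along the fingers, y is the line along which they close (so a half turn about z gives the same grasp; the last joint's range is limited). The gripper opens to 85 mm and grips with 20 to 120 N. Pads are 22 mm wide; open, the fingers measure 114 mm over their backs; the gripper's body (76 mm by 85 mm) begins 54 mm behind the grasp point. The pads swing forward as they close: fully open they stand 13 mm farther back than shut.
Start: joints at [-1.329, 0.521, -0.036, 1.599, 0.021, 1.021, -0.113], TCP at [191.751, 594.85, 231.291] pointing down, gripper open.
Joint ranges: [-2.91, 2.91], [-0.3, 2.13], [-1.5, 1.42], [0.17, 2.43], [-1.26, 4.41], [0.16, 1.93], [-2.52, 2.52]. Speed limits (rad/s): [1.89, 1.89, 2.39, 2.39, 3.01, 3.01, 3.01].

### API

Orientations are given as a 3x3 rotation matrix whose columns are the frame's x, y, z axes.
In Python, from workcell import robot gives the robot as it stands. Calls block until the motion is done:
- robot.movep(position, orientation): joint-space move of the TCP to a pose.
- robot.movel(position, frame=None, max_speed=150, guard=None): straight line of the TCP; frame=None keeps the orientation; max_speed is the mean speed in mm/s. With guard (N) it stops when the force on the tool has changed by that much, and returns True; else False.
- robot.goto_joints(angles): joint-space move.
- robot.open_gripper() and robot.clamp(): open the fingers fully, or close them until they stop; the grip force is fixed at half the most.
- robot.wait(seconds).
- robot.inverse_kinematics(position, orientation): joint angles nearest the present ones, or None.
- robot.read_state(): the state.
- robot.camera(name): name is "scene" or "top" or "wrist"; returns a dict with "image" (420x560x3 uint8, blue, green, red), "range_z" (420x560 float32, mm along the optical axis (not along the pixel's ray), 0 where there is no reading), "fx", "fy", "cx", "cy" (pixels), "cam_to_world" (4x4, takes a point from camera to world coordinates). Camera axes: x right, y up, looking along -z (the intrinsics and any distortion apply to the point x, -y, -z); pixel columns grow to the right and rows downward; lengths in mm; the calibration is good to about 2 mm. A picture is of the moment at which its call begins.
A pose or a line that the arm cannot do raises robot.PlanningError and nothing moves.
- robot.finish_job(): hands the job in; it is judged then, once.
Trained networks look in a picture, given as the dict that the camera call returned (one of the last four; its "shot" number tells which), for a name from the list of things; names that differ only in an ending like _2 or _b are one class to them, and where a whole thing is asked for, a point or a joint stands for the part that bears it (a point fixed in the world has none). Each returns a list of dicts, best first, with "conf" (0 to 1); they miss things now and then, are a little off and sometimes report something else, mostly with a low value. They report only what shows in the picture. A call takes as long as a camera call.
- robot.recognise(picture, thing): "centre" ([column, row] in pixels, amid what is visible of it).
The state is a dict: "time": time; "qpos": joint angles; "qvel": joint speeds; "joint_efforts": joint torques, N m; "eef_pos": TCP position; "tool_rot": TCP orientation; "ft_force": force on the tool from outside, world axes, zero at the start; "torque": the same for the moment, N m; "finger_gap": finger opening in mm; "gripper_force": force on a finger pad.
Only numpy, scipy, OpenCV 4.12 (cv2) and the standard library are available. Lean on these libraries where they do the work, as an engineer would, in place of code of your own. Each camera call takes 0.05 s, during which the arm holds its last target. There are 200 camera calls.

### The job

The cashier behind the counter is cashing up, and the clipboard that leans on the back of the closed cash box is in the way of its lid. First move the clipboard: lean it safely against the front of the carton stack beside the box, standing on its lower edge on the counter with the clip up and the sheet still facing your side, tilted back enough to stay, and let go of it. Then take the cash box by its handle, raise the lid and hold it 40 degrees open, wide enough for her hand but still screening the money; the lid falls shut if released, so finish while still holding it there. Do not shift the tape measure, the glue tube or the marker.

Things in the scene. Friction and masses are not known exactly. Their poses are not given: they have to be found in the camera images.
- clipboard: loose clipboard, 0.24 kg nominal: brown board 160 wide, 230 high, 4 thick; ruled sheet and steel clip on its front. Origin: middle of its lower edge, half way through the board; z up the board, x from front to back, y along the edge. Starts leaning back 0.2 rad on the cash box. The clip, 84 wide, stands 11 out from the front, 4 to 38 below the top edge: 15 thick in all; grip there from above
- clip_top (a point): middle of the clipboard's top edge above the gripping point: 230 mm up the board, 5.5 mm in front of the board's mid-plane (half way through the 15 mm of board and clip). Axes as the clipboard's
- cash_box: dark steel cash box, fixed, 192 deep (x), 255 wide (y), 85 high to the top of the shut lid, 96 over the handle's lugs. Origin under its middle. x points from the lock side (to the cashier) to the hinge side, which faces the robot. The clipboard leans on the lid's top edge at x = +93, 85 high
- cash_box_lid (a joint): opening angle of the lid (rad): 0 shut, limit 1.745. Loose: it falls shut from anywhere below about 1.2. About 4 N of lift at the handle raises it
- lid_handle (a point): middle of the handle's bar on the lid: along the box's y, 70 long (60 free between its two arms, which run towards the hinge), 9 wide (box x), from 2 to 8 above the lid's top. Pinch it across the 9 with the fingertips just above the lid. With the lid shut at x = -33.5, z = 90 of the box. It does not turn on the lid, so the hand tilts as the lid rises; the lid reaches 58 beyond it to the lock side
- lid_hinge (a point): middle of the lid's hinge line, along the box's y at x = +93, z = 61 of the box. As the lid opens, the lock-side edge and the handle swing up about it and towards the robot
- carton_stack: fixed stack of eight oblong cartons, two deep and four high, left or right of the cash box: 92 deep (x), 145 wide (y), 148 high, flat front at x = -46. Origin under its middle; x points from its front to its back, away from the robot
- tape_measure: loose tape measure, 76 x 74 x 34, on the counter; leave it alone
- glue_tube: loose glue tube, 130 x 40 x 28, lying on the counter; leave it alone
- marker: loose marker pen, 135 long, 17 thick, on the counter; leave it alone

How it is judged:
By the outcome, as a careful person would: the job done as asked, in the order asked, and still so for the second after the job is handed in, while the arm keeps its last pose, push and grip.
It also fails if it takes over 51 s, if anything falls off the work surface, if the arm or the gripper's body presses on something with over 40 N, if the wrist force passes 120 N, or if a joint passes its speed limit or range.

## Working session

There is one attempt and no reset: what is moved stays moved. The work goes in short steps, each a Python script; the robot and the scene stay as the last script left them, time stands still between calls to the robot, and variables do not carry over. Pictures are saved under pics/ and viewed, at most 10 in all, crops included, and the job is handed in when it is done.

```bash
mkdir -p pics; ls
cat > h.py <<'E'
import numpy as np, cv2
from workcell import robot
def cloud(p):
    z=p["range_z"].astype(float); v,u=np.mgrid[:z.shape[0],:z.shape[1]]
    x=(u-p["cx"])/p["fx"]*z; y=(v-p["cy"])/p["fy"]*z
    P=np.stack([x,-y,-z,np.ones_like(z)],-1)@np.array(p["cam_to_world"]).T
    P=P[...,:3]; P[z==0]=np.nan
    return P
E
python3 - <<'E'
from h import *
for n in("scene","top"):
    p=robot.camera(n); cv2.imwrite(f"pics/{n}0.png",p["image"]); C=cloud(p); np.save(f"{n}0.npy",C)
    print(n,[k for k in p if k not in("image","range_z")],np.round(np.array(p["cam_to_world"])[:3,3]))
    for t in("clipboard","cash_box","carton_stack","lid_handle","tape_measure","glue_tube","marker"):
        for r in robot.recognise(p,t)[:2]:
            c,w=map(int,np.round(r["centre"])); print(t,round(r["conf"],2),c,w,np.round(C[w,c]))
print(robot.read_state()["time"])
E
```

```text
pics
workcell.py
scene ['fx', 'fy', 'cx', 'cy', 'cam_to_world', 'shot'] [ -58. -506.  919.]
clipboard 0.19 194 245 [355. 105.  32.]
cash_box 0.9 318 219 [ 585. -125.   86.]
cash_box 0.39 320 326 [ 369. -283.   21.]
carton_stack 0.75 417 273 [ 547. -407.  136.]
lid_handle 0.63 320 216 [ 597. -123.   86.]
tape_measure 0.61 198 247 [356.  90.  34.]
glue_tube 0.91 319 324 [ 371. -279.   23.]
marker 0.66 231 268 [369. -11.  13.]
top ['fx', 'fy', 'cx', 'cy', 'cam_to_world', 'shot'] [ 430.  -61. 1237.]
clipboard 0.64 276 204 [524. -46. 134.]
clipboard 0.46 286 174 [616. -74.  85.]
cash_box 0.65 287 173 [619. -77.  86.]
cash_box 0.33 275 203 [526. -43. 144.]
carton_stack 0.95 400 179 [ 592. -386.  150.]
lid_handle 0.88 290 172 [621. -86.  89.]
tape_measure 0.58 226 259 [367. 104.  36.]
glue_tube 0.7 352 256 [ 377. -275.   22.]
marker 0.77 263 255 [378.  -6.  15.]
0.8
```

View pics/scene0.png

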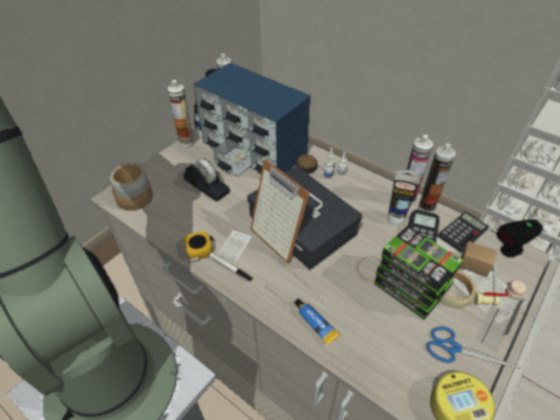

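View pics/top0.png

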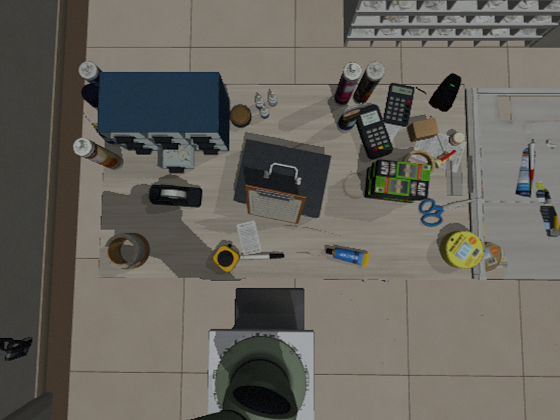

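The scene view shows the clipboard at (280,210) leaning on the dark box, with the handle near (313,208). The green carton stack is at (417,270), to the right of the box. The tape measure (200,243), marker (231,265) and glue tube (318,322) lie in front. Next I measure the geometry from the point clouds.

Run:
```python
from h import *
S=np.load("scene0.npy").reshape(-1,3);T=np.load("top0.npy").reshape(-1,3)
def sel(P,lo,hi): return P[np.all((P>lo)&(P<hi),1)]
for n,P in(("S",S),("T",T)):
    a=sel(P,[440,-280,79],[800,60,91]); b=sel(P,[480,-520,140],[700,-280,158]); h=sel(P,[560,-180,91.5],[700,-20,100])
    for m,q in(("lid",a),("stack",b),("hand",h)):
        if len(q)>4:
            r=cv2.minAreaRect(q[:,:2].astype(np.float32)); print(n,m,len(q),np.round(r[0]),np.round(r[1]),round(r[2],1),"z",np.round(np.median(q[:,2]),1), "corners",np.round(cv2.boxPoints(r)).tolist())
    c=sel(P,[440,-200,100],[600,80,260])
    if len(c)>50:
        print(n,"clip",len(c),c.min(0).round(),c.max(0).round())
        for _ in range(4):
            m=c.mean(0); nn=np.linalg.svd(c-m)[2][2]; d=(c-m)@nn; c=c[abs(d)<max(4,1.5*d.std())]
        nn*=-np.sign(nn[0]); print(" n",nn.round(3),"m",m.round(1),"tilt",np.arcsin(nn[2]).round(3),"yaw",np.arctan2(-nn[1],-nn[0]).round(3),len(c))
    f=sel(P,[480,-520,20],[700,-280,135])
    print(n,"front",len(f))
I=cv2.imread("pics/scene0.png");cv2.imwrite("pics/s0c.png",cv2.resize(I[150:330,220:480],None,fx=3,fy=3,interpolation=cv2.INTER_CUBIC))
```

```text
S lid 3085 [ 654. -100.] [308. 311.] 79.6 z 84.3 corners [[473.0, -224.0], [779.0, -280.0], [834.0, 23.0], [529.0, 79.0]]
S stack 2332 [ 595. -395.] [147.  97.] 83.6 z 146.8 corners [[538.0, -463.0], [635.0, -473.0], [651.0, -327.0], [555.0, -316.0]]
S hand 43 [626. -91.] [81. 28.] 43.0 z 93.0 corners [[587.0, -109.0], [606.0, -129.0], [666.0, -74.0], [646.0, -53.0]]
S clip 2178 [ 500. -125.  100.] [566.  37. 225.]
 n [-0.948  0.187  0.257] m [528.8 -49.9 155.9] tilt 0.26 yaw -0.195 1738
S front 2430
T lid 4215 [654. -98.] [304. 308.] 78.9 z 86.5 corners [[473.0, -218.0], [776.0, -277.0], [834.0, 21.0], [531.0, 80.0]]
T stack 1819 [ 594. -395.] [149.  94.] 83.5 z 149.0 corners [[539.0, -464.0], [632.0, -474.0], [649.0, -326.0], [556.0, -316.0]]
T hand 149 [625. -97.] [161. 117.] 72.6 z 93.8 corners [[545.0, -156.0], [656.0, -191.0], [704.0, -37.0], [593.0, -2.0]]
T clip 1056 [ 498. -124.  100.] [599.  37. 228.]
 n [-0.946  0.188  0.262] m [532.3 -43.5 166.5] tilt 0.265 yaw -0.196 874
T front 810
```

View pics/s0c.png

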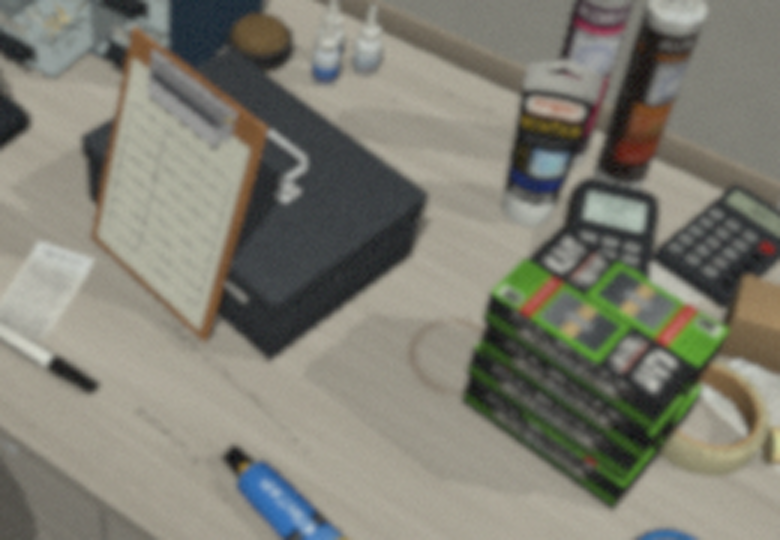

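Run:
```python
from h import *
for n in("scene","top"):
    C=np.load(n+"0.npy"); I=cv2.imread(f"pics/{n}0.png").astype(int)
    x,y,z=C[...,0],C[...,1],C[...,2]
    m=((z>80)&(z<90)&(I.max(-1)<95)&(x>500)&(x<780)&(y>-290)&(y<60)).astype(np.uint8)
    m=cv2.morphologyEx(m,cv2.MORPH_OPEN,np.ones((3,3)))
    k,l,s,_=cv2.connectedComponentsWithStats(m); i=1+s[1:,4].argmax(); q=C[l==i]
    r=cv2.minAreaRect(q[:,:2].astype(np.float32)); print(n,"lid",len(q),np.round(r[0]),np.round(r[1]),round(r[2],1),np.round(cv2.boxPoints(r)).tolist())
    hm=(z>82)&(z<104)&(I.min(-1)>110)&(x>570)&(x<720)&(y>-200)&(y<0)
    q=C[hm]; print(n,"handle",len(q)); 
    if len(q): print(q.min(0).round(),q.max(0).round()); 
    if n=="top": print(q.round()[::3].tolist())
    # clipboard sheet: bright, fit plane below clip
    b=(x>440)&(x<600)&(y>-180)&(y<60)&(z>15)&(z<180)
    for yaw in(None,):
        c=C[b&(I.min(-1)>120)]
        for _ in range(6):
            mm=c.mean(0); nn=np.linalg.svd(c-mm)[2][2]; d=(c-mm)@nn; c=c[abs(d)<max(2.5,2*d.std())]
        nn*=-np.sign(nn[0]); yw=np.arctan2(-nn[1],-nn[0]); print(n,"sheet",len(c),"m",mm.round(1),"tilt",np.arcsin(nn[2]).round(3),"yaw",yw.round(3))
        B=C[(x>440)&(x<600)&(y>-200)&(y<80)&(z>8)&(z<240)]; d=(B-mm)@nn; B=B[(d>-4)&(d<14)]
        ya=np.array([-np.sin(yw),np.cos(yw),0]); up=np.cross(-nn,ya); t=(B-mm)@ya; u=(B-mm)@up
        print(" lateral",np.percentile(t,[.5,99.5]).round(1)," up",np.percentile(u,[.5,99.5]).round(1))
        lo=(u<20)&(u>-90); print(" lateral low",np.percentile(t[lo],[.5,99.5]).round(1))
        tc=np.percentile(t,[.5,99.5]).mean(); 
        print(" z=0 point",(mm+ya*tc-up*mm[2]/up[2]).round(1)," top",(mm+ya*tc+up*(230-mm[2]/up[2])).round(1))
```

```text
scene lid 2549 [607. -64.] [260. 181.] 77.4 [[490.0, -171.0], [667.0, -211.0], [724.0, 43.0], [547.0, 82.0]]
scene handle 124
[ 584. -178.   82.] [706. -32.  98.]
scene sheet 2133 m [515.  -42.  100.4] tilt 0.265 yaw -0.199
 lateral [-78.2  80.7]  up [-93.9 126.3]
 lateral low [-78.4  81.1]
 z=0 point [488.5 -35.4   0. ]  top [547.6 -47.3 222. ]
top lid 3543 [607. -63.] [254. 183.] 78.5 [[493.0, -169.0], [672.0, -206.0], [722.0, 43.0], [543.0, 79.0]]
top handle 93
[ 587. -115.   83.] [648. -25. 100.]
[[648.0, -36.0, 88.0], [646.0, -45.0, 98.0], [644.0, -36.0, 92.0], [643.0, -45.0, 98.0], [643.0, -54.0, 97.0], [644.0, -62.0, 96.0], [641.0, -57.0, 96.0], [641.0, -65.0, 92.0], [641.0, -74.0, 97.0], [639.0, -71.0, 91.0], [638.0, -80.0, 96.0], [638.0, -89.0, 96.0], [635.0, -31.0, 96.0], [635.0, -94.0, 94.0], [632.0, -28.0, 96.0], [632.0, -103.0, 93.0], [629.0, -100.0, 94.0], [626.0, -31.0, 96.0], [624.0, -25.0, 89.0], [623.0, -106.0, 95.0], [621.0, -103.0, 93.0], [617.0, -106.0, 96.0], [613.0, -100.0, 86.0], [609.0, -103.0, 95.0], [604.0, -109.0, 86.0], [599.0, -106.0, 99.0], [601.0, -115.0, 90.0], [597.0, -112.0, 93.0], [594.0, -112.0, 95.0], [592.0, -112.0, 88.0], [589.0, -109.0, 87.0]]
top sheet 16 m [ 593.6 -109.6   93.3] tilt 0.663 yaw 0.033
 lateral [-78.1 181.8]  up [-23.1   5.4]
 lateral low [-78.1 181.8]
 z=0 point [519.1 -60.2  -0. ]  top [660.5 -55.5 181.3]
```

```bash
cat >> h.py <<'E'
Z=np.array([0,0,1.])
def boardR(yaw,t):   # board axes: x back, y along edge, z up the board
    x=np.array([np.cos(yaw),np.sin(yaw),0]); y=np.array([-np.sin(yaw),np.cos(yaw),0])
    return np.c_[np.cos(t)*x-np.sin(t)*Z, y, np.sin(t)*x+np.cos(t)*Z]
def toolR(closing,approach,s):
    return np.c_[np.cross(s*closing,approach), s*closing, approach]
def go(pos,closing,approach,signs=(1,-1)):
    best=[]
    for s in signs:
        R=toolR(closing,approach,s); q=robot.inverse_kinematics(list(pos),R.tolist())
        if q is not None: best.append((abs(q[6]),s,R,np.round(q,2)))
    best.sort(key=lambda b:b[0]); return best
E
python3 - <<'E'
from h import *
T=np.load("top0.npy").reshape(-1,3); S=np.load("scene0.npy").reshape(-1,3)
for P in(T,S):
    a=P[(P[:,2]>170)&(P[:,2]<400)&(P[:,0]>150)&(P[:,1]>60)]; r=np.hypot(a[:,0],a[:,1]); 
    if len(a): print("tall near",np.percentile(r,[0.5,5]).round(),np.percentile(a,[1,99],axis=0).round())
B=boardR(-.197,.24); top=np.array([544.3,-46.6,223])
b=go(top+70*B[:,2],B[:,0],-B[:,2]); print([(x[1],x[3].tolist()) for x in b])
# lookahead for placement / handle
B2=boardR(-.115,.24); print([(x[1],x[3].tolist()) for x in go(np.array([545,-390,190.]),B2[:,0],-B2[:,2])])
xb=np.array([-.98,.199,0])
for th in(0,.7):
    h=np.array([603,-62.4,0])+93*xb+61*Z; c=np.cos(th);s=np.sin(th); u=-126.5*c+25.5*s; w=126.5*s+25.5*c
    cl=xb*c-Z*s; ap=-(Z*c+xb*s); print(th,[(x[1],x[3].tolist()) for x in go(h+u*xb+w*Z,cl,ap)])
E
```

```text
tall near [552. 591.] [[170. 104. 174.]
 [879. 554. 345.]]
tall near [711. 725.] [[ 521.  103.  171.]
 [ 968. 1205.  304.]]
[(1, [-0.41, 0.59, 0.68, 1.52, -0.35, 1.41, 0.13]), (-1, [0.71, 0.8, -1.27, 1.46, 0.6, 1.62, 2.38])]
[(1, [0.04, 0.96, 0.94, 1.33, -0.58, 1.38, 0.85]), (-1, [-0.03, 1.11, 1.22, 1.33, -0.82, 1.5, -2.12])]
0 [(-1, [-0.28, 0.78, 0.47, 1.69, -0.46, 0.79, 0.2]), (1, [0.73, 1.09, -1.28, 1.63, 1.09, 1.29, 2.18])]
0.7 [(1, [0.15, 0.44, -0.32, 2.31, 2.28, 0.42, 0.64]), (-1, [0.57, 0.55, -0.86, 2.29, 2.02, 0.64, -2.13])]
```

Run:
```python
from h import *
B=boardR(-.197,.24); top=np.array([544.3,-46.6,223])
p0=top+75*B[:,2]
robot.movep(p0.tolist(),toolR(B[:,0],-B[:,2],1).tolist())
p=robot.camera("wrist"); C=cloud(p); cv2.imwrite("pics/w0.png",p["image"]); np.save("w0.npy",C)
P=C.reshape(-1,3); P=P[np.isfinite(P[:,0])]
d=(P-top)@B
m=(abs(d[:,1])<110)&(d[:,2]>-200)&(d[:,2]<20)&(abs(d[:,0])<40)
Q=P[m];D=d[m]
for lo in range(-180,20,15):
    k=(D[:,2]>lo)&(D[:,2]<=lo+15)
    if k.sum()>5: print(lo,k.sum(),"normal",np.percentile(D[k,0],[5,25,50,75,95]).round(1),"lat",np.percentile(D[k,1],[1,99]).round(1))
print("topmost",np.percentile(D[:,2],[99,99.9]).round(1), robot.read_state()["time"],robot.read_state()["eef_pos"])
```

```text
-180 7 normal [0.5 0.5 0.5 0.5 0.5] lat [74.8 81.9]
-150 2217 normal [10.8 16.  19.9 23.9 28.6] lat [-106.7  108.8]
-135 1865 normal [25.2 30.1 33.7 36.9 39.4] lat [-107.2  108.3]
-105 35 normal [1.6 1.6 1.7 1.7 1.7] lat [38.5 73.4]
-90 10 normal [2.  2.6 2.6 2.6 2.6] lat [66.2 82.4]
-75 9 normal [2.5 2.5 2.5 2.5 2.5] lat [61.3 74.3]
-60 28 normal [2.5 2.5 2.5 3.3 3.3] lat [51.4 81.9]
-45 41 normal [-4.6 -0.2  3.1  3.2  3.2] lat [-28.   79.3]
-30 392 normal [-1.8 -0.1  0.8  1.7  3.9] lat [-62.9  78.9]
-15 1171 normal [-4.7 -2.6  2.4  4.3  7.9] lat [-69.1  78.9]
0 800 normal [4.7 5.6 6.4 7.3 8.1] lat [-72.9  81.6]
topmost [1.7 2.2] 3.5 [561.87958549 -49.23230337 295.72181494]
```

View pics/w0.png

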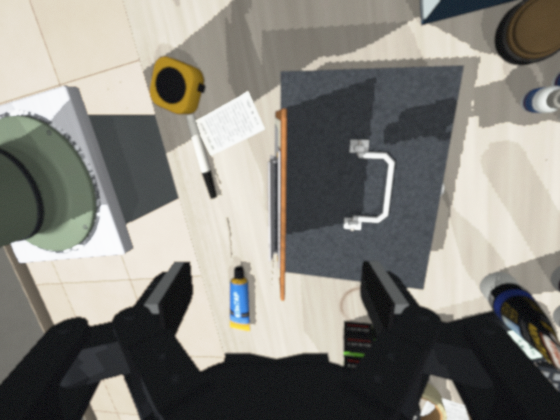

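The wrist view shows the board edge-on at column 281, with the clip at (273,205) and the handle bar at (388,187). The tilt matches, and the board centre is about 4 mm further to +y than I estimated. I'll grasp and lift it.

Run:
```python
from h import *
C=np.load("w0.npy"); I=cv2.imread("pics/w0.png").astype(int)
m=(I.min(-1)>140); m[:130]=0;m[240:]=0;m[:,:340]=0;m[:,405:]=0
q=C[m]; q=q[np.isfinite(q[:,0])]; xb=np.array([-np.cos(.2),np.sin(.2),0]); yb=np.cross(Z,xb); o=np.array([603,-62.4,0])
D=np.c_[(q-o)@xb,(q-o)@yb,q[:,2]]; print("handle box coords",np.percentile(D,[1,5,25,50,75,95,99],axis=0).round(1).tolist())
bar=D[D[:,0]<np.percentile(D[:,0],2)+9]; print("bar",np.median(bar,0).round(1),bar[:,1].min().round(1),bar[:,1].max().round(1))
L=(I.max(-1)<95)&(C[...,2]>80)&(C[...,2]<90)
L=cv2.morphologyEx(L.astype(np.uint8),cv2.MORPH_OPEN,np.ones((3,3))); k,l,s,_=cv2.connectedComponentsWithStats(L); i=1+s[1:,4].argmax()
r=cv2.minAreaRect(C[l==i][:,:2].astype(np.float32)); print("lid",np.round(r[0]),np.round(r[1]),round(r[2],2),np.round(cv2.boxPoints(r)).tolist(),"z",np.median(C[l==i][:,2]).round(1))
z=C[...,2]; K=((z>140)&(z<158)).astype(np.uint8); K[:310]=0;K[:,:335]=0
B=boardR(-.197,.24); t=np.array([544.3,-46.6,223])+B@[.7,3.8,1.]
robot.movel((t+30*B[:,2]).tolist()); 
print("guard",robot.movel((t-37*B[:,2]).tolist(),max_speed=80,guard=8))
print(robot.clamp()); s=robot.read_state(); print(s["finger_gap"],s["gripper_force"],np.round(s["eef_pos"],1),np.round(s["ft_force"],1))
robot.movel((t-37*B[:,2]+[0,0,40]).tolist()); s=robot.read_state(); print(s["finger_gap"],np.round(s["ft_force"],1),s["time"])
p=robot.camera("scene"); np.save("s1.npy",cloud(p)); cv2.imwrite("pics/s1.png",p["image"])
```

```text
handle box coords [[-42.2, -53.9, 84.3], [-41.3, -50.2, 85.1], [-37.4, -39.1, 87.7], [-23.4, -6.4, 92.9], [-8.1, 34.8, 94.0], [3.3, 49.3, 95.9], [5.7, 53.4, 96.8]]
bar [-38.3  -2.1  92.9] -41.1 41.5
lid [608. -61.] [253. 183.] 79.12 [[494.0, -168.0], [674.0, -203.0], [722.0, 46.0], [542.0, 81.0]] z 85.4
guard False
False
14.455764461691352 58.35902988910675 [536.4 -41.2 188.2] [-3.3  1.4 10.2]
14.46476054954059 [-0.4 -0.6 -2.8] 5.9917
```

Run:
```python
from h import *
B=boardR(-.115,.24); xs=np.array([np.cos(.115),-np.sin(.115),0]); F=np.array([548.5,-389.8,0])
R=toolR(B[:,0],-B[:,2],1)
def tcp(gap,h): return F-(38.3+gap)*xs+h*Z+B@np.array([-5.5,0,193.])
s=robot.read_state(); p=np.array(s["eef_pos"])
try:
    robot.movel((p+[-15,0,70]).tolist(),max_speed=250)
    robot.movel(tcp(45,110).tolist(),R.tolist(),max_speed=250)
    robot.movel(tcp(30,12).tolist(),max_speed=200)
except robot.PlanningError as e: print("plan",e)
s=robot.read_state(); print(np.round(s["eef_pos"],1),s["finger_gap"],np.round(s["ft_force"],1),s["time"])
p=robot.camera("scene"); np.save("s2.npy",cloud(p)); cv2.imwrite("pics/s2.png",p["image"][150:390,250:530].repeat(2,0).repeat(2,1))
```

```text
[ 521.1 -386.8  201.9] 14.47980493078311 [-0.4  0.4 -1.3] 8.6417
```

View pics/s2.png

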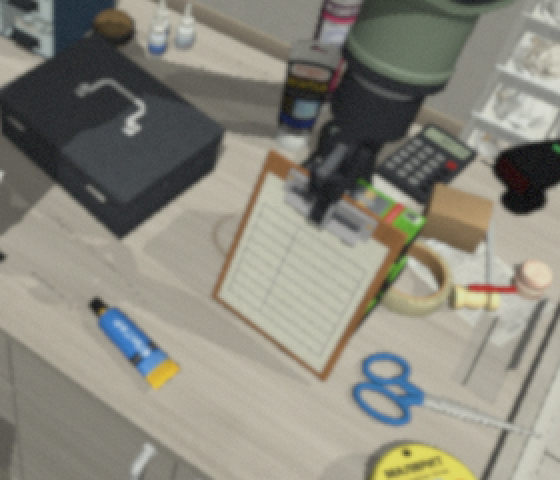

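The board hangs squarely in front of the stack with the clip up and the sheet facing the robot, clear of the glue tube. Now I lower it, press it to the stack and release.

Run:
```python
from h import *
xs=np.array([np.cos(.115),-np.sin(.115),0]); B=boardR(-.115,.24)
def P(): return np.array(robot.read_state()["eef_pos"])
def f(): s=robot.read_state(); return np.round(s["ft_force"],1),np.round(s["eef_pos"],1),round(s["time"],1)
print("down",robot.movel((P()-25*Z).tolist(),max_speed=25,guard=5),f())
robot.movel((P()+1.5*Z).tolist(),max_speed=30)
print("fwd",robot.movel((P()+45*xs).tolist(),max_speed=30,guard=4),f())
print("down",robot.movel((P()-4*Z).tolist(),max_speed=15,guard=3),f())
robot.open_gripper(); robot.wait(.3); print(f(),robot.read_state()["finger_gap"])
robot.movel((P()+80*B[:,2]).tolist(),max_speed=150)
robot.movel((P()+np.array([-40,60,60])).tolist(),max_speed=200)
print(f())
p=robot.camera("scene"); C=cloud(p); np.save("s3.npy",C); cv2.imwrite("pics/s3.png",p["image"][150:390,250:530].repeat(2,0).repeat(2,1))
I=p["image"].astype(int); x,y,z=C[...,0],C[...,1],C[...,2]
c=C[(x>440)&(x<580)&(y>-480)&(y<-300)&(z>15)&(z<185)&(I.min(-1)>110)]
for _ in range(6):
    mm=c.mean(0); nn=np.linalg.svd(c-mm)[2][2]; d=(c-mm)@nn; c=c[abs(d)<max(2.5,2*d.std())]
nn*=-np.sign(nn[0]); print("tilt",np.arcsin(nn[2]).round(3),"yaw",np.arctan2(-nn[1],-nn[0]).round(3),len(c),mm.round(1))
```

```text
down True (array([ 1.3,  0.8, 10.5]), array([ 521.1, -386.9,  189.2]), 9.3)
fwd True (array([-2.3, -0.7, -0.4]), array([ 552. , -390.5,  189.9]), 10.5)
down True (array([-1. ,  1. ,  9.5]), array([ 551.8, -390.5,  189.2]), 10.7)
(array([ 0.8, -0.3,  1.3]), array([ 551.4, -390.3,  188.4]), 11.7) 85.47708292052212
(array([ 0.2,  0.2, -0.2]), array([ 530.1, -332.3,  324.4]), 13.0)
tilt 0.252 yaw -0.112 3689 [ 532.4 -393.   102.9]
```

View pics/s3.png

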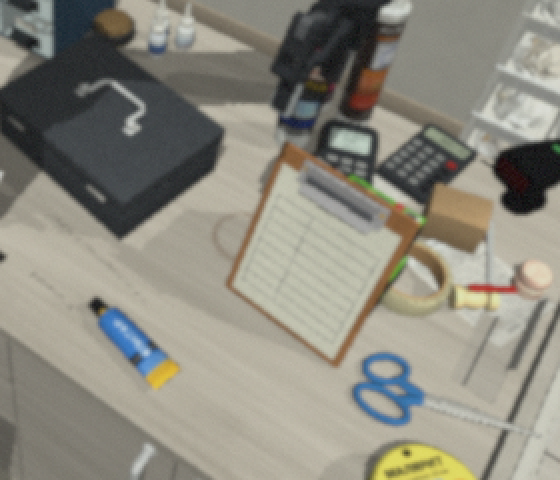

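The clipboard now leans on the stack at about 0.25 rad, clip up and released. Next I measure the uncovered box and hover over the handle.

Run:
```python
from h import *
xb=np.array([-np.cos(.195),np.sin(.195),0]); h=np.array([637,-69,0])
R=toolR(xb,-Z,-1)
robot.movep([*h[:2],240],R.tolist())
print(np.round(robot.read_state()["qpos"],2))
p=robot.camera("wrist"); cv2.imwrite("pics/w1.png",p["image"])
t=robot.camera("top"); 
for n,p in(("wrist",p),("top",t),("s3",None)):
    if p is None: C=np.load("s3.npy"); 
    else: C=cloud(p)
    x,y,z=C[...,0],C[...,1],C[...,2]
    if p is not None: I=p["image"].astype(int)
    m=((z>79)&(z<91)&(x>480)&(x<740)&(y>-240)&(y<100)).astype(np.uint8)
    if n=="s3": pass
    m=cv2.morphologyEx(m,cv2.MORPH_OPEN,np.ones((3,3))); k,l,s,_=cv2.connectedComponentsWithStats(m); i=1+s[1:,4].argmax(); q=C[l==i]
    r=cv2.minAreaRect(q[:,:2].astype(np.float32)); print(n,"lid",len(q),np.round(r[0],1),np.round(r[1]),round(r[2],2),"z",np.median(q[:,2]).round(1))
    if n=="wrist":
        print([(round(a["conf"],2),np.round(a["centre"])) for a in robot.recognise(p,"lid_handle")[:2]])
        b=(I.min(-1)>130)&(z>80)&(z<103)&(x>580)&(x<680)&(y>-140)&(y<0); b=cv2.morphologyEx(b.astype(np.uint8),cv2.MORPH_OPEN,np.ones((2,2)))>0
        q=C[b]; u=(q-h)@xb; v=(q-h)@np.cross(Z,xb); print("handle",len(q),"u",np.percentile(u,[1,5,25,50,95]).round(1))
        far=(abs(v)<24)&(u<15); uu=u[far]; print("bar u",np.percentile(uu,[2,25,50,75,98]).round(1),"v all",np.percentile(v,[1,99]).round(1),"z",np.median(q[far][:,2]).round(1), "slope",np.polyfit(v[far],uu,1).round(3))
print(robot.read_state()["time"])
```

```text
[-0.4   0.63  0.67  1.57 -0.42  1.09  0.18]
wrist lid 40778 [608.  -62.3] [256. 188.] 78.95 z 85.5
[(0.62, array([247., 164.]))]
handle 1465 u [nan nan nan nan nan]
bar u [-8.6 -7.3 -5.3 -3.2 -2.2] v all [nan nan] z 93.0 slope [-4.00e-03 -5.28e+00]
top lid 1803 [ 590.4 -137.4] [105. 186.] 78.1 z 86.6
s3 lid 4863 [605.7 -63.7] [259. 190.] 78.75 z 84.3
14.3583
```

View pics/w1.png

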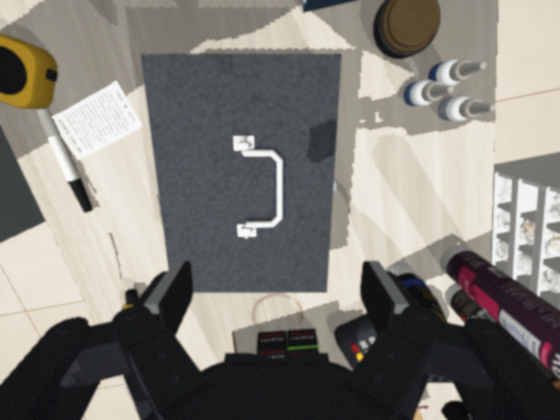

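The handle bar is at (279,187) and the lid is clear. Wrist depth puts the bar at about (641,-69.5), which agrees with the lid rectangle. Now I grasp it.

Run:
```python
from h import *
xb=np.array([-np.cos(.194),np.sin(.194),0]); R=toolR(xb,-Z,-1); h=[641.3,-69.5]
def f(): s=robot.read_state(); return np.round(s["ft_force"],1),np.round(s["torque"],2),np.round(s["eef_pos"],1),np.round(s["finger_gap"],1),round(s["gripper_force"],1),round(s["time"],1)
robot.movel([*h,120],R.tolist(),max_speed=120)
print(robot.movel([*h,87],max_speed=40,guard=8),f())
robot.clamp(); print(f())
```

```text
False (array([ 0.2, -0.3, -0.1]), array([0.01, 0.01, 0.05]), array([641.4, -69.6,  87.2]), np.float64(85.3), 0.0, 16.5)
(array([-5.8,  2.1,  7.1]), array([ 0.29,  1.37, -0.11]), array([640.6, -69.4,  87.1]), np.float64(3.8), 58.9, 17.2)
```

```bash
cat >> h.py <<'E'
xb=np.array([-np.cos(.194),np.sin(.194),0])
def arc(th,start,z0=None):
    """TCP pose after turning the closed-lid TCP 'start' about the hinge by th"""
    bar=start.copy(); hinge=bar+126.5*xb; hinge[2]=61
    c,s=np.cos(th),np.sin(th); w0=start[2]-61
    return hinge+(-126.5*c+w0*s)*xb+(126.5*s+w0*c)*Z, toolR(xb*c-Z*s,-(Z*c+xb*s),-1)
def f(): s=robot.read_state(); return np.round(s["ft_force"],1).tolist(),np.round(s["torque"],2).tolist(),np.round(s["eef_pos"],1).tolist(),round(float(s["finger_gap"]),1),round(s["gripper_force"],1),round(s["time"],1)
E
python3 - <<'E'
from h import *
st=np.array([640.6,-69.4,87.])
for th in(.04,.1):
    p,R=arc(th,st); robot.movel(p.tolist(),R.tolist(),max_speed=30); print(th,f())
p=robot.camera("wrist"); cv2.imwrite("pics/w2.png",p["image"])
s=robot.camera("scene"); C=cloud(s); cv2.imwrite("pics/s4.png",s["image"][150:330,220:400].repeat(3,0).repeat(3,1))
E
```

```text
0.04 ([1.5, -0.3, -2.0], [-0.11, -0.13, -0.16], [639.4, -69.1, 92.2], 3.7, 58.8, 17.5)
0.1 ([0.8, 0.1, -2.8], [0.08, -0.09, -0.11], [637.5, -68.7, 99.5], 3.4, 58.8, 17.9)
```

View pics/s4.png

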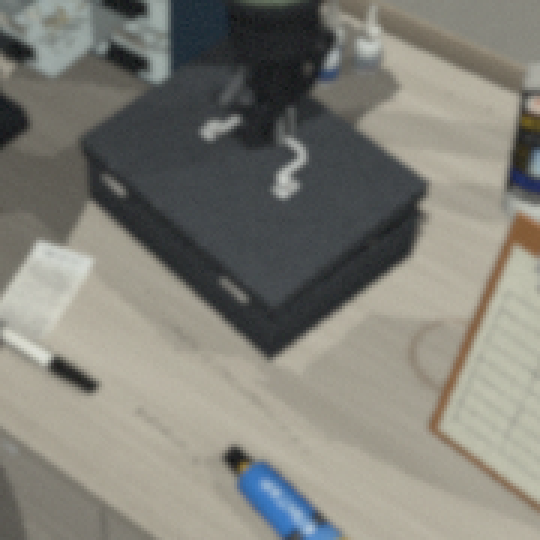

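The lid lifts, but the gap is creeping at 3.4 instead of 9, so only the very tips hold the bar. I'll set the lid down and regrip a little deeper.

Run:
```python
from h import *
st=np.array([640.6,-69.4,87.])
p,R=arc(0,st); robot.movel(p.tolist(),R.tolist(),max_speed=40); print(f())
robot.open_gripper()
robot.movel([640.6,-69.4,84.8],max_speed=30); print(f())
robot.clamp(); print(f())
for th in(.04,.1):
    p,R=arc(th,np.array([640.6,-69.4,84.8])); robot.movel(p.tolist(),R.tolist(),max_speed=30); print(th,f())
```

```text
([-3.5, 2.7, 6.8], [0.43, 0.7, -0.08], [640.6, -69.4, 87.1], 3.5, 59.9, 18.5)
([-0.2, 0.2, 0.3], [-0.04, 0.02, 0.02], [640.5, -69.4, 84.6], 85.7, 0.0, 19.5)
([-8.5, 1.9, 23.8], [0.41, 2.04, -0.16], [640.6, -69.5, 86.2], 3.2, 64.2, 20.2)
0.04 ([2.8, -1.8, -2.5], [-0.4, -0.44, -0.15], [639.7, -69.4, 90.1], 3.8, 59.9, 20.6)
0.1 ([3.7, -2.9, -1.8], [-0.56, -0.58, -0.18], [637.9, -69.0, 97.4], 3.4, 60.2, 21.0)
```

Same gap with the tips pressing the lid, so 3.4 is just finger flex and the grip is as deep as it can be. I'll raise the lid along the arc.

Run:
```python
from h import *
st=np.array([640.6,-69.4,85.2])
try:
    for th in(.2,.3,.4,.5,.6,.698):
        p,R=arc(th,st); robot.movel(p.tolist(),R.tolist(),max_speed=45); a=f(); print(th,a)
        if np.linalg.norm(a[0])>30: print("force"); break
except robot.PlanningError as e: print("plan",e)
robot.wait(.3)
for n in("scene","top","wrist"):
    s=robot.camera(n); C=cloud(s); np.save(f"{n}5.npy",C); cv2.imwrite(f"pics/{n}5.png",s["image"])
    I=s["image"]; d=(C-(st+126.5*xb)*[1,1,0]); u=d@xb; v=d@np.cross(Z,xb); z=C[...,2]-61
    c=np.c_[u[...,None],v[...,None],z[...,None]] if 0 else np.stack([u,v,z],-1)
    m=(I.max(-1)<100)&(abs(v)<125)&((abs(v)>55))&(u<-15)&(u>-190)&(z>15)&(z<170)
    q=c[m]
    if len(q)>50:
        for _ in range(8):
            mm=np.median(q,0) if _==0 else q.mean(0); nn=np.linalg.svd(q-mm)[2][2]; dd=(q-mm)@nn; q=q[abs(dd)<max(3,2*dd.std())]
        nn*=np.sign(nn[2]); print(n,len(q),"angle deg",np.degrees(np.arctan2(nn[0],nn[2])).round(1),"n",nn.round(3),"plane dist from hinge",(mm@nn).round(1))
print(f())
```

```text
0.2 ([3.3, -3.2, -1.3], [-0.62, -0.49, -0.28], [633.7, -68.1, 110.0], 3.5, 60.0, 21.4)
0.3 ([3.4, -3.3, -0.1], [-0.66, -0.44, -0.34], [628.4, -67.1, 121.6], 3.5, 60.2, 21.9)
0.4 ([3.0, -3.7, 0.4], [-0.59, -0.34, -0.39], [622.1, -65.9, 132.7], 3.4, 60.5, 22.3)
plan the arm cannot follow that straight line within its joint ranges
scene 2001 angle deg 21.9 n [ 0.374 -0.002  0.928] plane dist from hinge 23.9
top 1928 angle deg 22.0 n [ 0.374 -0.     0.927] plane dist from hinge 25.9Traceback (most recent call last):
  File "<stdin>", line 17, in <module>
    u, s, vh = gufunc(a, signature=signature)
               ~~~~~~^^^^^^^^^^^^^^^^^^^^^^^^
numpy._core._exceptions._ArrayMemoryError: Unable to allocate 24.0 GiB for an array with shape (56714, 56714) and data type float64
```

```bash
python3 -c "
import cv2,numpy as np
a=cv2.imread('pics/scene5.png')[100:400,150:530]; cv2.imwrite('pics/f.png',cv2.resize(a,None,fx=2,fy=2))"
```

```text
(no output)
```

View pics/f.png

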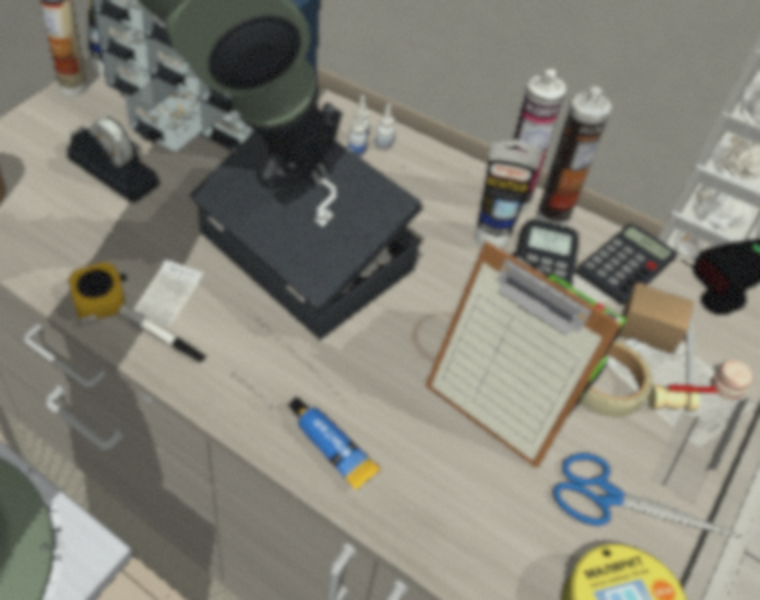

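The lid stands at about 22°, held, and the clipboard and loose items are unchanged. The arm's current branch has hit a joint range, so I'll look at the joint solutions further along the arc.

Run:
```python
from h import *
st=np.array([640.6,-69.4,85.2]); s=robot.read_state(); print(np.round(s["qpos"],3),s["time"])
for th in(.4,.42,.45,.5,.6,.7):
    p,R=arc(th,st); q=robot.inverse_kinematics(p.tolist(),R.tolist()); print(th,None if q is None else np.round(q,2))
# tilt about closing axis
from scipy.spatial.transform import Rotation as Ro
for th in(.5,.7):
  p,R=arc(th,st)
  for a in(-.3,-.15,.15,.3):
    q=robot.inverse_kinematics(p.tolist(),(R@Ro.from_rotvec([0,a,0]).as_matrix()).tolist()); print(th,a,None if q is None else np.round(q,2))
```

```text
[-0.358  0.558  0.435  2.049 -0.664  0.229  0.402] 22.7417
0.4 [-0.36  0.56  0.43  2.05 -0.66  0.23  0.4 ]
0.42 [-0.35  0.54  0.42  2.07 -0.68  0.19  0.42]
0.45 [-0.47  0.57  0.57  2.1  -1.14  0.22  0.85]
0.5 [ 0.14  0.48 -0.25  2.12  1.32  0.24 -1.5 ]
0.6 [ 0.73  0.67 -1.07  2.18  1.74  0.71 -1.77]
0.7 [ 0.84  0.78 -1.27  2.27  1.92  0.93 -1.88]
0.5 -0.3 [-0.87  0.76  0.92  2.1  -0.6   0.19  0.08]
0.5 -0.15 [-0.3   0.5   0.19  2.11  1.11  0.24 -1.44]
0.5 0.15 [ 0.56  0.55 -0.66  2.11  1.38  0.25 -1.4 ]
0.5 0.3 [ 0.82  0.65 -0.89  2.09  1.24  0.21 -1.12]
0.7 -0.3 [ 0.49  0.73 -1.07  2.2   1.73  1.2  -1.98]
0.7 -0.15 [ 0.6   0.68 -1.07  2.25  1.83  0.98 -1.98]
0.7 0.15 [ 0.96  0.79 -1.27  2.28  2.01  0.71 -1.85]
0.7 0.3 [ 1.07  0.82 -1.26  2.26  2.08  0.5  -1.79]
```

On the current elbow branch joint 6 runs out of range. The other branch (q3 ≈ -1.27, q5 ≈ 1–2) reaches both ends of the arc, so I'll fit a forward model from IK samples to check that route before regrasping.

```bash
cat >> h.py <<'E'
from scipy.spatial.transform import Rotation as Ro
from scipy.optimize import least_squares
def fk(q,par,sg,pts=False):
    # par: d1,a1,L1,a2,L2,a3,L3,yaw0,yawT
    d1,a1,L1,a2,L2,a3,L3,y0,yT=par
    T=np.eye(4); out=[]
    def m(R=None,t=None):
        nonlocal T; A=np.eye(4)
        if R is not None:A[:3,:3]=Ro.from_euler(*R).as_matrix()
        if t is not None:A[:3,3]=t
        T=T@A
    m(('z',y0+sg[0]*q[0])); m(t=[a1,0,d1]); out.append(T[:3,3]); m(('y',q[1])); m(('z',sg[1]*q[2])); m(t=[a2,0,L1]); out.append(T[:3,3])
    m(('y',q[3])); m(('z',sg[2]*q[4])); m(t=[a3,0,L2]); out.append(T[:3,3]); m(('y',q[5])); m(('z',sg[3]*q[6]+yT)); m(t=[0,0,L3])
    return (T,out) if pts else T
E
python3 - <<'E'
from h import *
import itertools
rng=np.random.default_rng(0); D=[]
for i in range(60):
    p=np.array([rng.uniform(450,680),rng.uniform(-300,300),rng.uniform(80,350)])
    R=Ro.from_euler('zyx',[rng.uniform(-3,3),rng.uniform(-.5,.5),np.pi+rng.uniform(-.4,.4)]).as_matrix()
    q=robot.inverse_kinematics(p.tolist(),R.tolist())
    if q is not None: D.append((np.array(q),p,R))
print(len(D)); best=None
def res(par,sg,D): return np.concatenate([np.r_[(fk(q,par,sg)[:3,3]-p)/100,(fk(q,par,sg)[:3,:3]-R).ravel()] for q,p,R in D])
for sg in itertools.product([1,-1],repeat=4):
  for yT in(0,np.pi/2,np.pi,-np.pi/2):
    r=least_squares(res,[350,0,400,0,400,0,250,0,yT],args=(sg,D[:8]),max_nfev=15)
    if best is None or r.cost<best[0]: best=(r.cost,sg,r.x)
r=least_squares(res,best[2],args=(best[1],D)); print(best[1],r.cost,r.x.round(3))
np.savez("fk.npz",par=r.x,sg=best[1])
E
```

```text
59
(-1, -1, -1, -1) 1.4447678847788963 [ 3.32164e+02  1.14680e+01  5.17462e+02 -1.99400e+00  4.20877e+02
 -7.57700e+00  3.27780e+02 -7.80000e-02  1.49700e+00]
```

```bash
cat > fk2.py <<'E'
from h import *
lo=np.array([-2.91,-.3,-1.5,.17,-1.26,.16,-2.52]);hi=np.array([2.91,2.13,1.42,2.43,4.41,1.93,2.52])
AX=[-Z,[0,1,0],-Z,[0,1,0],-Z,[0,1,0],-Z]
def chain(q,X,pts=False):
    X=np.asarray(X).reshape(8,6); R=np.eye(3);t=np.zeros(3);o=[]
    for i in range(8):
        t=t+R@(X[i,:3]*100); R=R@Ro.from_rotvec(X[i,3:]).as_matrix(); o.append(t)
        if i<7: R=R@Ro.from_rotvec(np.array(AX[i])*q[i]).as_matrix()
    return (t,R,o) if pts else (t,R)
def init():
    d1,a1,L1,a2,L2,a3,L3,y0,yT=np.load("fk.npz")["par"]; X=np.zeros((8,6))
    X[0,5]=y0; X[1,:3]=[a1,0,d1]; X[3,:3]=[a2,0,L1]; X[5,:3]=[a3,0,L2]; X[7,:3]=[0,0,L3]; X[7,5]=yT; X[:,:3]/=100
    return X.ravel()
def ik(p,R,q0,reg=None,w=1e-3):
    reg=q0 if reg is None else reg
    X=np.load("X.npy")
    def g(q):
        t,A=chain(q,X); return np.r_[(t-p)/100,(A-R).ravel(),w*(q-reg)]
    r=least_squares(g,np.clip(q0,lo+.05,hi-.05),bounds=(lo+.04,hi-.04)); t,A=chain(r.x,X)
    return r.x,np.linalg.norm(t-p),np.linalg.norm(A-R)
E
python3 - <<'E'
from fk2 import *
rng=np.random.default_rng(1); D=[]
for i in range(90):
    p=np.array([rng.uniform(400,700),rng.uniform(-350,350),rng.uniform(80,350)])
    R=Ro.from_euler('zyx',[rng.uniform(-3,3),rng.uniform(-.6,.6),np.pi+rng.uniform(-.6,.6)]).as_matrix()
    q=robot.inverse_kinematics(p.tolist(),R.tolist())
    if q is not None: D.append((np.array(q),p,R))
def res(X,D):
    o=[]
    for q,p,R in D:
        t,A=chain(q,X); o.append(np.r_[(t-p)/100,(A-R).ravel()])
    return np.r_[np.concatenate(o),1e-5*(X-x0)]
x0=init(); r=least_squares(res,x0,args=(D,)); print(len(D),r.cost,abs(r.fun).max()); np.save("X.npy",r.x)
s=robot.read_state(); t,A=chain(s["qpos"],r.x); print(t-np.array(s["eef_pos"]),abs(A-np.array(s["tool_rot"])).max())
st=np.array([640.6,-69.4,85.8])
for sgn in(-1,1):
  for q3 in(-1.2,-.8,-.4,0):
    q=np.array([.2-.5*q3,.6,q3,2.2,2.0,.6,-1.9 if sgn<0 else .9]); reg=q.copy(); row=[]
    for th in np.arange(.7,-.01,-.05):
        p,R=arc(th,st); R=R*np.array([-sgn,-sgn,1]); q2,e,a=ik(p,R,q,reg=np.r_[q[:2],q3,q[3:]],w=3e-3)
        row.append((e,a,abs(q2-q).max())); 
        if th>.69: qe=q2
        q=q2
    row=np.array(row); print(sgn,q3,"maxerr",row[:,0].max().round(2),row[:,1].max().round(3),"step",row[1:,2].max().round(2),"\n end",qe.round(2),"\n start",q.round(2))
E
```

```text
Still running in the background as job /tmp/bash_jobs.1000/c9bf5485e1eb (pid 819). You'll get a notice when it ends.
```

```bash
cat /tmp/bash_jobs.1000/c9bf5485e1eb/std*; nproc; ls -la X.npy; grep -c . fk2.py; kill -- -$(cat /tmp/bash_jobs.1000/c9bf5485e1eb/pid)
```

```text
4
20ls: cannot access 'X.npy': No such file or directory
```

```bash
timeout 60 python3 - <<'E'
from h import *
d=np.load("fk.npz"); par,sg=d["par"],d["sg"]
R1=toolR(xb,-Z,1); R_1=toolR(xb,-Z,-1)
qa=np.array(robot.inverse_kinematics([640.6,-69.4,280],R_1.tolist()))
for z in(280,86):
    qb=robot.inverse_kinematics([640.6,-69.4,z],R1.tolist()); print(z,None if qb is None else np.round(qb,2))
    if z==280 and qb is not None: Q=np.array(qb)
print("A",qa.round(2))
for a in np.linspace(0,1,9):
    T,o=fk(qa+a*(Q-qa),par,sg,True); print(a.round(2),"tcp",T[:3,3].round(),"tooldir",T[:3,2].round(2),"elbow",o[1].round(),"wrist",o[2].round())
for q in([0.73,1.09,-1.28,1.63,1.09,1.29,2.18],[.84,.78,-1.27,2.27,1.92,.93,1.26],[.15,.44,-.32,2.31,2.28,.42,.64]):
    T,o=fk(q,par,sg,True); print("tcp",T[:3,3].round(),T[:3,2].round(2),T[:3,1].round(2),"elbow",o[1].round(),"wrist",o[2].round())
print(f())
E
```

```text
280 [ 0.71  0.81 -1.28  1.45  0.77  1.45  2.39]
86 [-0.63  1.21  1.29  1.69 -1.23  1.27 -2.38]
A [-0.5   0.66  0.87  1.52 -0.53  1.21  0.26]
0.0 tcp [640. -67. 272.] tooldir [ 0. -0. -1.] elbow [299. 136. 741.] wrist [640. -67. 600.]
0.12 tcp [612. -59. 222.] tooldir [-0.16  0.02 -0.99] elbow [323.  90. 736.] wrist [665. -65. 545.]
0.25 tcp [589. -50. 190.] tooldir [-0.28  0.03 -0.96] elbow [340.  41. 730.] wrist [681. -60. 504.]
0.38 tcp [574. -43. 174.] tooldir [-0.36  0.03 -0.93] elbow [350. -12. 724.] wrist [691. -52. 480.]
0.5 tcp [570. -39. 172.] tooldir [-0.38  0.02 -0.92] elbow [351. -66. 717.] wrist [695. -45. 475.]
0.62 tcp [577. -39. 185.] tooldir [-0.36  0.01 -0.93] elbow [ 343. -121.  711.] wrist [694. -42. 491.]
0.75 tcp [593. -44. 212.] tooldir [-0.28  0.   -0.96] elbow [ 327. -176.  704.] wrist [686. -46. 527.]
0.88 tcp [616. -58. 256.] tooldir [-0.16  0.   -0.99] elbow [ 302. -228.  697.] wrist [669. -58. 579.]
1.0 tcp [640. -81. 317.] tooldir [-0. -0. -1.] elbow [ 269. -276.  690.] wrist [640. -81. 645.]
tcp [639. -88. 133.] [-0.   -0.01 -1.  ] [-0.98  0.21  0.  ] elbow [ 323. -341.  572.] wrist [639. -86. 461.]
tcp [596. -69. 195.] [ 0.62 -0.18 -0.76] [-0.75  0.14 -0.65] elbow [ 226. -299.  700.] wrist [393.  -9. 444.]
tcp [587. -41. 167.] [ 0.62 -0.17 -0.77] [-0.75  0.14 -0.64] elbow [224. -53. 801.] wrist [384.  15. 418.]
([3.6, -3.1, 0.6], [-0.58, -0.47, -0.34], [622.3, -65.9, 132.4], 3.8, 60.8, 22.7)
```

Branch B is clear: elbow at z ≈ 600–700 and TCP never below 172 mm in the transfer. I'll set the lid down, release, and change branch.

```bash
timeout 200 python3 - <<'E'
from h import *
st=np.array([640.6,-69.4,86.2])
for th in(.2,0.01):
    p,R=arc(th,st); robot.movel(p.tolist(),R.tolist(),max_speed=50)
print(f()); robot.open_gripper()
robot.movel([640.6,-69.4,280],max_speed=200)
R1=toolR(xb,-Z,1); robot.movep([640.6,-69.4,280],R1.tolist()); print(f(),np.round(robot.read_state()["qpos"],2))
robot.movel([640.6,-69.4,130],R1.tolist(),max_speed=150); print(np.round(robot.read_state()["qpos"],2),f()[-1])
for th in(0,.2,.4,.6,.7):
    p,R=arc(th,st); R=R*np.array([-1,-1,1]); q=robot.inverse_kinematics(p.tolist(),R.tolist()); print(th,None if q is None else np.round(q,2))
E
```

```text
([4.2, -3.1, -2.3], [-0.75, -0.81, -0.16], [640.2, -69.5, 87.5], 3.8, 59.9, 24.0)
([0.3, -0.7, -0.5], [-0.05, -0.06, -0.01], [640.4, -69.2, 279.5], 85.5, 0.0, 28.1) [ 0.71  0.81 -1.27  1.45  0.77  1.45  2.39]
[ 0.68  0.96 -1.17  1.59  0.92  1.23  2.28] 29.3
0 [ 0.67  1.01 -1.13  1.62  0.98  1.18  2.25]
0.2 [ 0.72  0.89 -1.14  1.81  1.12  0.98  2.08]
0.4 [ 0.73  0.76 -1.1   2.    1.34  0.78  1.81]
0.6 [ 0.68  0.62 -0.99  2.19  1.74  0.65  1.35]
0.7 [ 0.6   0.57 -0.89  2.28  2.01  0.64  1.04]
```

```bash
timeout 300 python3 - <<'E'
from h import *
st=np.array([640.6,-69.4,86.]); F=np.array([-1,-1,1])
robot.movel(st.tolist(),max_speed=60); robot.clamp(); print(f())
try:
    for th in(.1,.2,.3,.4,.5,.6,.698):
        p,R=arc(th,st); robot.movel(p.tolist(),(R*F).tolist(),max_speed=50); a=f(); print(th,a)
        if np.linalg.norm(a[0])>30: print("force"); break
except robot.PlanningError as e: print("plan",e)
robot.wait(.3)
for n in("scene","top"):
    s=robot.camera(n); C=cloud(s); cv2.imwrite(f"pics/{n}6.png",s["image"]); I=s["image"]
    d=C-(st+126.5*xb)*[1,1,0]; c=np.stack([d@xb,d@np.cross(Z,xb),C[...,2]-61],-1); u,v,z=c[...,0],c[...,1],c[...,2]
    q=c[(I.max(-1)<100)&(abs(v)<125)&(abs(v)>50)&(u<0)&(u>-160)&(z>30)&(z<170)]
    for _ in range(8):
        if len(q)<50: break
        mm=q.mean(0); nn=np.linalg.svd(q-mm,full_matrices=False)[2][2]; dd=(q-mm)@nn; q=q[abs(dd)<max(3,2*dd.std())]
    else:
        nn*=np.sign(nn[2]); print(n,len(q),"deg",np.degrees(np.arctan2(nn[0],nn[2])).round(1),"n",nn.round(3),"dist",(mm@nn).round(1))
    if n=="scene": cv2.imwrite("pics/g.png",cv2.resize(I[100:400,150:530],None,fx=2,fy=2))
print(f())
E
```

```text
([-3.2, 0.3, 5.8], [0.02, 0.55, -0.2], [640.6, -69.3, 86.4], 3.5, 59.0, 30.9)
0.1 ([2.0, 2.3, -3.2], [0.47, -0.26, -0.11], [637.6, -68.7, 98.6], 3.8, 58.7, 31.3)
0.2 ([4.1, 2.6, -2.2], [0.52, -0.37, -0.05], [633.5, -67.9, 110.6], 3.6, 58.9, 31.7)
0.3 ([4.4, 1.9, -0.4], [0.47, -0.43, 0.06], [628.2, -66.9, 122.2], 3.5, 59.0, 32.1)
0.4 ([4.5, 1.6, -0.7], [0.52, -0.41, 0.11], [621.8, -65.6, 133.3], 3.4, 59.2, 32.5)
0.5 ([4.5, 1.8, 0.2], [0.55, -0.39, 0.16], [614.3, -64.1, 143.7], 3.8, 59.4, 32.9)
0.6 ([3.9, 2.9, 0.2], [0.59, -0.34, 0.29], [605.9, -62.5, 153.2], 3.4, 59.6, 33.3)
0.698 ([4.6, 2.8, 1.9], [0.65, -0.36, 0.38], [596.8, -60.7, 161.7], 3.8, 59.8, 33.7)
scene 2122 deg 39.2 n [ 0.632 -0.003  0.775] dist 24.1
top 2550 deg 39.2 n [ 0.632 -0.002  0.775] dist 26.0
([4.9, 1.9, 1.9], [0.56, -0.3, 0.36], [596.9, -60.7, 161.6], 3.8, 59.9, 34.1)
```

View pics/g.png

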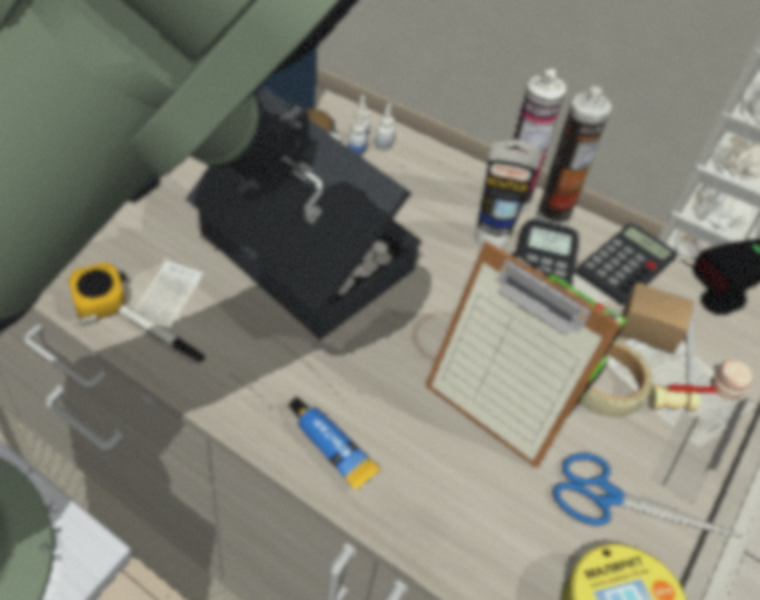

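The lid is held open at a measured 39.2°. The clipboard leans undisturbed and the tape measure, marker and glue tube are in place. I'll trim by 0.013 rad and hand in.

```bash
timeout 100 python3 - <<'E'
from h import *
st=np.array([640.6,-69.4,86.]); p,R=arc(.711,st); robot.movel(p.tolist(),(R*np.array([-1,-1,1])).tolist(),max_speed=20)
robot.wait(.4); print(f()); print(robot.finish_job())
E
```

```text
([3.9, 3.5, 1.2], [0.58, -0.45, 0.39], [595.6, -60.5, 162.7], 3.5, 59.9, 34.8)
the job is handed in; nothing more can be done
None
```

I handed the job in at about 35 s: the clipboard leans released against the carton stack, and the cash-box lid is held about 40° open by its handle (39.2° measured before a last small upward trim), with the tape measure, glue tube and marker undisturbed.

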